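# Report an unclipped sample tub over the intercom

### The job

One of the three closed sample tubs on the bench has a lid clip that was left undone and sticks out. Press the large call key on the intercom to bring the supervisor onto the bench camera, let the key go, and then point that clip out: hold your fingertips close above it, without touching, for at least three seconds, and finish while still pointing there. Do not touch the tubs and leave the other things on the bench where they are.

Things in the scene. Friction and masses are not known exactly. Their poses are not given: they have to be found in the camera images.
- call_key (a joint): Travel in m of the intercom's large call key: 0 = up, 0.006 = fully down; a spring of about 5 N at full travel lifts it again. Press it straight down, nearly to the bottom.
- call_key_top (a point): Centre of the upper face of the large call key (round, 36 mm across, black, in a round dark collar), about 70 mm above the bench. The three small keys, 11 mm across, on the same intercom are not it.
- intercom: The bench intercom: flat metal desk box 150 mm (its x) by 110 mm (its y), top 48 mm above the bench, fixed to it; loudspeaker slots and three small keys in its far half, the large call key in its near half. Origin: centre of its underside.
- tub_a: Sample tub, loose, about 0.5 kg: clear plastic box with a lid, 180 mm (its x) by 120 mm (its y) by 90 mm high, with rock fragments inside and a black clip at each short end. All three tubs are alike. Origin: centre of its underside; z up.
- clip_a (a joint): Angle in rad of the clip at the +x end of tub_a: 0 = shut, hanging flat against the end of the tub; 1.4 to 1.8 = undone, standing out about level from the lid's edge. The clip at the tub's -x end is always shut and not listed.
- clip_a_mid (a point): Middle of that clip of tub_a: a black plate 60 mm wide, 45 mm long and 4 mm thick, hinged at the lid's end edge, 83 mm above the bench and 92 mm from the tub's centre. When undone this middle is 82 to 91 mm above the bench; the clip and the lid rim beside it reach up to 99 mm.
- tub_b: Sample tub, loose, about 0.5 kg: clear plastic box with a lid, 180 mm (its x) by 120 mm (its y) by 90 mm high, with rock fragments inside and a black clip at each short end. All three tubs are alike. Origin: centre of its underside; z up.
- clip_b (a joint): Angle in rad of the clip at the +x end of tub_b: 0 = shut, hanging flat against the end of the tub; 1.4 to 1.8 = undone, standing out about level from the lid's edge. The clip at the tub's -x end is always shut and not listed.
- clip_b_mid (a point): Middle of that clip of tub_b: a black plate 60 mm wide, 45 mm long and 4 mm thick, hinged at the lid's end edge, 83 mm above the bench and 92 mm from the tub's centre. When undone this middle is 82 to 91 mm above the bench; the clip and the lid rim beside it reach up to 99 mm.
- tub_c: Sample tub, loose, about 0.5 kg: clear plastic box with a lid, 180 mm (its x) by 120 mm (its y) by 90 mm high, with rock fragments inside and a black clip at each short end. All three tubs are alike. Origin: centre of its underside; z up.
- clip_c (a joint): Angle in rad of the clip at the +x end of tub_c: 0 = shut, hanging flat against the end of the tub; 1.4 to 1.8 = undone, standing out about level from the lid's edge. The clip at the tub's -x end is always shut and not listed.
- clip_c_mid (a point): Middle of that clip of tub_c: a black plate 60 mm wide, 45 mm long and 4 mm thick, hinged at the lid's end edge, 83 mm above the bench and 92 mm from the tub's centre. When undone this middle is 82 to 91 mm above the bench; the clip and the lid rim beside it reach up to 99 mm.
- jar_1: Bystander, loose: screw-cap jar 36 mm across, 65 mm high. Origin: centre of its underside.
- jar_2: Bystander, loose: screw-cap jar 36 mm across, 65 mm high. Origin: centre of its underside.
- tape: Bystander, loose: empty tape core, a ring 92 mm across, 24 mm high. Origin: centre of its underside.
- tweezers: Bystander, loose: steel tweezers 130 mm long, 8 mm high, lying along their x. Origin: their middle, on the bench.
- jar_3: Bystander, loose: screw-cap jar 36 mm across, 65 mm high. Origin: centre of its underside.
- marker: Bystander, loose: marker pen 125 mm long, 20 mm high, lying on the clipboard along its x. Origin: its middle, underside.
Things that resemble listed ones, but are neither listed nor needed, are in the scene too. Leave any green look-alike of the tub_b alone.

How it is judged (in metres and radians):
On the way, in this order (a step that is already met when the one before it is completed fails the run):
1. the large call key is pressed down (at least 4 of its 6 mm) (value of joint call_key above 0.004 m), for 0.1 s.
2. with the key released, the grasp point between the fingers stays over the undone clip for 3 s (horizontal distance between the grasp point and clip_b_mid below 0.035 m and distance between the grasp point and clip_b_mid below 0.085 m and z of the grasp point in the frame of tub_b above 0.105 m and value of joint call_key below 0.0015 m), for 3 s.
At the end, for the whole second after the job is handed in: Still pointing: the grasp point between the fingers is above the undone clip, within 35 mm sideways and 85 mm in all of its middle; call key up; that clip still undone, the others shut; tubs within 6 mm and other things within 15 mm of where they stood (all of step 2 and value of joint clip_b above 1.3 rad and value of joint each of clip_a, clip_c below 0.1 rad and distance of each of tub_a, tub_b, tub_c from where it was at the start of the episode below 0.006 m and distance of each of jar_1, jar_2, jar_3, tape, tweezers, marker from where it was at the start of the episode below 0.015 m); the robot touches nothing.
It fails at once if the robot touches a tub or its clips (contact force between any of the fingers, the arm and tub_a above 0.3 N or contact force between any of the fingers, the arm and tub_b above 0.3 N or contact force between any of the fingers, the arm and tub_c above 0.3 N).
It fails at once if a tub is lifted, carried or shifted by more than 6 mm (distance of any of tub_a, tub_b, tub_c from where it was at the start of the episode above 0.006 m).
It fails at once if another loose thing is lifted, carried or shifted by more than 15 mm (distance of any of jar_1, jar_2, jar_3, tape, tweezers, marker from where it was at the start of the episode above 0.015 m).
It also fails if it takes over 48 s, if anything falls off the work surface, if the arm or the gripper's body presses on something with over 40 N, if the wrist force passes 120 N, or if a joint passes its speed limit or range.

### The arm

A 6-joint arm with a two-finger parallel gripper is mounted at the origin on the work surface. World frame = base frame: x ahead of the robot, y to its left, z up, the work surface at z = 0. Lengths are in mm, angles in rad, forces in N, time in s.
With the tool pointing down it reaches from about 300 to 775 mm from the base axis. Payload 14.6 kg.
Tool frame: the origin (TCP) lies on the centre line of the jaws, within the pads' length; the fingertips stand 19 mm ahead of it and the grasp point (between the pads) is the TCP (bot.tip_reach is the distance from the TCP to the fingertips, in mm); z points along the fingers, y is the line along which they close (so a half turn about z gives the same grasp; the last joint's range is limited). The gripper opens to 85 mm and grips with 20 to 120 N. Pads are 22 mm wide; open, the fingers measure 114 mm over their backs; the gripper's body (76 mm by 85 mm) begins 54 mm behind the grasp point. The pads swing forward as they close: fully open they stand 13 mm farther back than shut.
Start: joints at [1.203, 0.3, 1.521, -0, 1.321, -0.067], TCP at [162.954, 525.296, 250.281] pointing down, gripper open.
Joint ranges: [-3.03, 3.03], [-0.79, 2.21], [0.23, 2.52], [-1.04, 4.18], [0, 3.07], [-2.55, 2.55]. Speed limits (rad/s): [2.22, 2.22, 2.57, 3.14, 3.14, 3.14].

### API

Orientations are given as a unit quaternion [w, x, y, z].
In Python, from rig import bot gives the robot as it stands. Calls block until the motion is done:
- bot.move_to(position, orientation): joint-space move of the TCP to a pose.
- bot.servo_line(position, attitude=None, speed=150, until_force=None): straight line of the TCP; attitude=None keeps the orientation; speed is the mean speed in mm/s. With until_force (N) it stops when the force on the tool has changed by that much, and returns True; else False.
- bot.move_joints(angles): joint-space move.
- bot.move_gripper(opening, grip_force=None): finger opening in mm; grip_force is the grip in N (None keeps the last); returns when the fingers have stopped.
- bot.dwell(seconds).
- bot.ik(position, orientation): joint angles nearest the present ones, or None.
- bot.read_state(): the state.
- bot.read_camera(name): name is "side" or "top" or "wrist"; returns a dict with "image" (384x512x3 uint8, blue, green, red), "depth" (384x512 float32, mm along the optical axis (not along the pixel's ray), 0 where there is no reading), "fovy" (degrees; the focal length in pixels is half the picture's height over the tangent of half this angle, whatever the lens; pixels are square), "cx", "cy" (the principal point, pixels), "eye" and "attitude" of the camera in the world; the wrist camera has in their place "mount" (4x4, takes a point from camera to tool coordinates, whose origin is the TCP and whose axes are the flange's). Camera axes: x right, y down, z forward; pixel columns grow to the right and rows downward; lengths in mm; the calibration is good to about 2 mm. A picture is of the moment at which its call begins: read the wrist's pose just before it.
A pose or a line that the arm cannot do raises bot.MotionError and nothing moves.
- bot.finish_job(): hands the job in; it is judged then, once.
The state is a dict: "clock": time; "joint_positions": joint angles; "qvel": joint speeds; "effort": joint torques, N m; "ee_pos": TCP position; "tool_rot": TCP orientation; "ft_force": force on the tool from outside, world axes, zero at the start; "moment": the same for the moment, N m; "grip_width": finger opening in mm; "grip_force": force on a finger pad.
Only numpy, scipy, OpenCV 4.12 (cv2) and the standard library are available. Lean on these libraries where they do the work, as an engineer would, in place of code of your own. Each camera call takes 0.05 s, during which the arm holds its last target. There are 200 camera calls.

## Working session

There is one attempt and no reset: what is moved stays moved. The work goes in short steps, each a Python script; the robot and the scene stay as the last script left them, time stands still between calls to the robot, and variables do not carry over. Pictures are saved under pics/ and viewed, at most 10 in all, crops included, and the job is handed in when it is done.

```bash
mkdir -p pics
cat > h.py <<'E'
import numpy as np, cv2
from scipy.spatial.transform import Rotation as R
from rig import bot
def q2R(q): return R.from_quat([q[1],q[2],q[3],q[0]]).as_matrix()
def grab(name):
    s=bot.read_state(); c=bot.read_camera(name)
    if name=="wrist":
        T=np.eye(4);T[:3,:3]=q2R(s["tool_rot"]);T[:3,3]=s["ee_pos"];T=T@np.array(c["mount"])
    else:
        T=np.eye(4);a=np.array(c["attitude"]);T[:3,:3]=a if a.shape==(3,3) else q2R(a);T[:3,3]=c["eye"]
    cv2.imwrite(f"pics/{name}.png",c["image"])
    np.savez(f"pics/{name}.npz",T=T,depth=c["depth"],image=c["image"],k=[c["fovy"],c["cx"],c["cy"]])
def pt(name,u,v,z=None):
    d=np.load(f"pics/{name}.npz");fo,cx,cy=d["k"];T=d["T"];f=192/np.tan(np.radians(fo/2))
    ray=np.array([(u-cx)/f,(v-cy)/f,1])
    if z is None:
        p=np.median(d["depth"][v-1:v+2,u-1:u+2])*ray
        return (T@np.r_[p,1])[:3]
    w=T[:3,:3]@ray; return T[:3,3]+w*(z-T[2,3])/w[2]
E
python3 - <<'E'
from h import *
grab("top");grab("side")
for n in("top","side"):
    d=np.load(f"pics/{n}.npz");print(d["T"].round(2),d["k"])
    cv2.imwrite(f"pics/{n}_v.png",cv2.resize(d["image"],(800,600)))
print(bot.read_state()["clock"],bot.read_state()["tool_rot"],bot.tip_reach)
E
```

```text
[[-2.00000e-02 -9.80000e-01  1.80000e-01  2.25770e+02]
 [-1.00000e+00  2.00000e-02  0.00000e+00  3.33500e+01]
 [-1.00000e-02 -1.80000e-01 -9.80000e-01  1.61233e+03]
 [ 0.00000e+00  0.00000e+00  0.00000e+00  1.00000e+00]] [ 47.85032664 252.21249657 188.07891192]
[[ 1.00000e+00 -4.00000e-02  4.00000e-02  4.09110e+02]
 [-6.00000e-02 -5.30000e-01  8.40000e-01 -1.08156e+03]
 [-1.00000e-02 -8.40000e-01 -5.30000e-01  7.96610e+02]
 [ 0.00000e+00  0.00000e+00  0.00000e+00  1.00000e+00]] [ 42.60253906 256.13643232 192.58794245]
0.1 [-1.13095378e-04  1.49827481e-01  9.88712003e-01 -5.36287615e-04] 19.0
```

View pics/top_v.png

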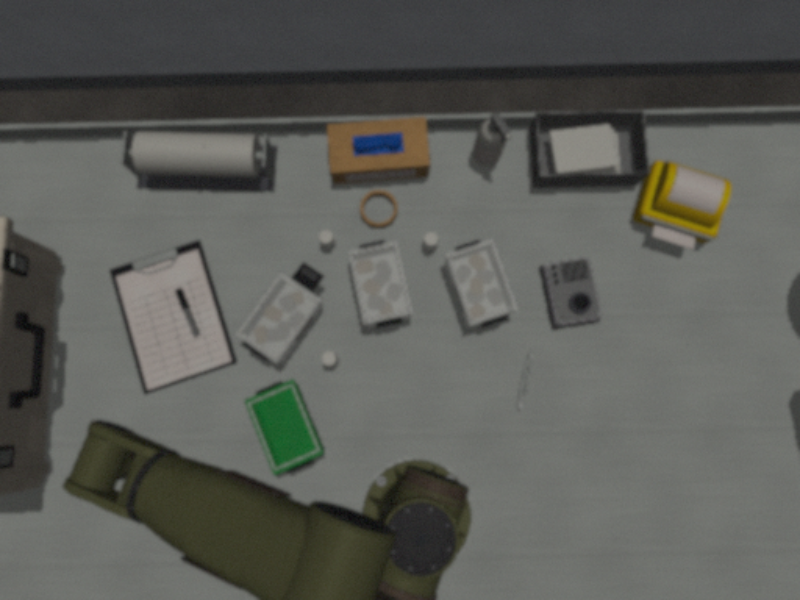

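View pics/side_v.png

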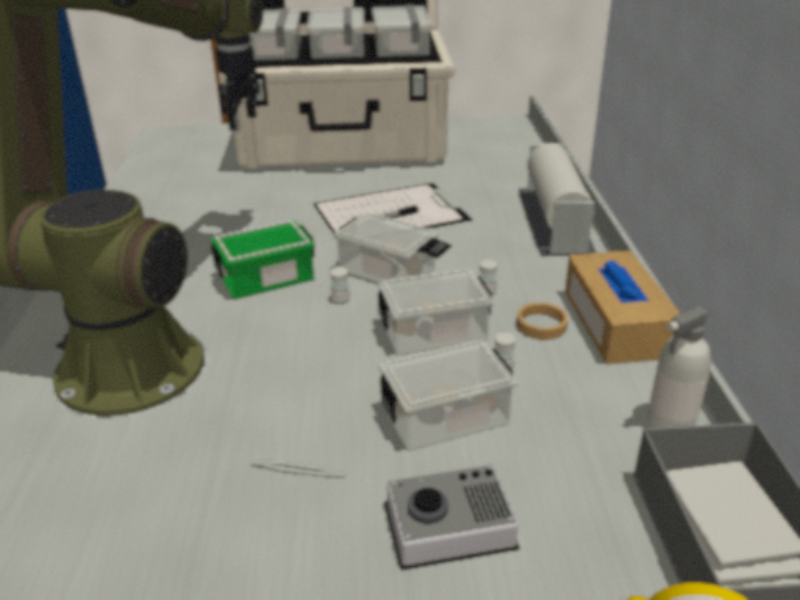

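The top view (800×600) shows the undone clip at about (308,277), on the left clear tub, and the call key at about (580,303). The side view agrees: the clip is at (435,247) and the key at (428,498).

Run:
```python
from h import *
s=1/1.5625
for n,u,v,z in(("top",580,303,70),("top",308,277,86),("side",428,498,70),("side",435,247,86)):
    print(n,pt(n,int(u*s),int(v*s)).round(0),pt(n,u*s,v*s,z).round(0))
k=pt("top",580*s,303*s,70)
q=[0,0,1,0]
bot.move_gripper(0)
bot.move_to([k[0]-40,k[1],220],q)
grab("wrist");print(bot.read_state()["clock"],bot.read_state()["ft_force"])
d=np.load("pics/wrist.npz");cv2.imwrite("pics/w1.png",cv2.resize(d["image"],(800,600)))
```

```text
top [ 477. -392.   69.] [ 474. -392.   70.]
top [547. 235.  86.] [546. 234.  86.]
side [ 474. -397.   69.] [ 475. -400.   70.]
side [545. 236.  82.] [546. 229.  86.]
4.2583 [-0.43976199  0.40629316  0.2830811 ]
```

View pics/w1.png

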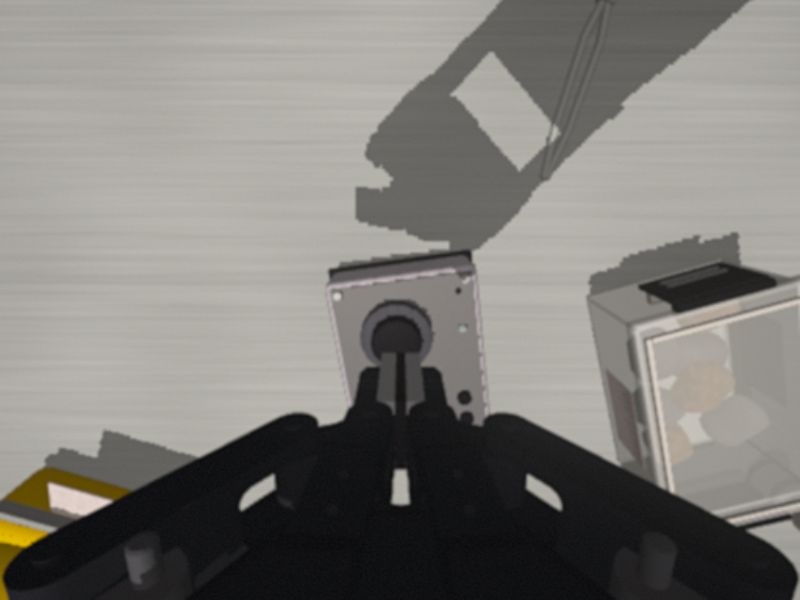

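The wrist view shows the call key at about (397,341), just ahead of the closed fingertips. I'll refine the position, press it and release.

Run:
```python
from h import *
s=1/1.5625
k=pt("wrist",397*s,341*s,70);print(k,pt("wrist",int(397*s),int(330*s)))
bot.servo_line([k[0],k[1],120],speed=120)
hit=bot.servo_line([k[0],k[1],81],speed=20,until_force=9)
st=bot.read_state();print(hit,st["ee_pos"],st["ft_force"],st["clock"])
bot.dwell(0.3)
st=bot.read_state();print(st["ee_pos"],st["ft_force"])
```

```text
[ 471.64876976 -393.30938147   70.        ] [ 463.64830803 -393.38723481   69.51227164]
True [ 471.65795906 -393.30686734   82.58214844] [-0.91586607  0.82419452  6.13173962] 7.0417
[ 471.66062732 -393.32852787   82.57762809] [-1.51736836  1.15911228  6.31323213]
```

Run:
```python
from h import *
p=bot.read_state()["ee_pos"]
bot.servo_line([p[0],p[1],240],speed=120)
print(bot.read_state()["ft_force"])
bot.move_to([506,233,240],[0,0,1,0])
grab("wrist");grab("side");print(bot.read_state()["clock"])
d=np.load("pics/wrist.npz");cv2.imwrite("pics/w2.png",cv2.resize(d["image"],(800,600)))
```

```text
[-0.29749815  0.43813964  0.41729787]
11.15
```

View pics/w2.png

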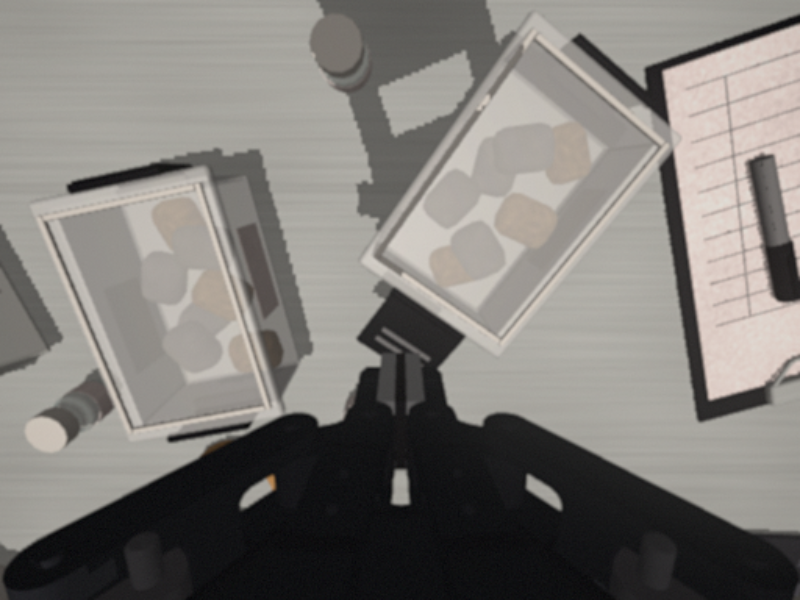

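The wrist view shows the undone clip centred at about (411,332), on the tub beside the clipboard. The other visible clips are shut.

Run:
```python
from h import *
s=1/1.5625
k=pt("wrist",411*s,332*s,86);print(k,pt("wrist",int(411*s),int(332*s)))
assert np.hypot(k[0]-546,k[1]-232)<20
bot.servo_line([k[0],k[1],200],speed=120)
bot.servo_line([k[0],k[1],140],speed=60)
bot.dwell(4)
st=bot.read_state();print(st["ee_pos"],st["ft_force"],st["clock"])
grab("side");grab("top")
a=np.load("pics/side.npz")["image"][90:330,130:370];b=np.load("pics/top.npz")["image"][100:260,100:400]
cv2.imwrite("pics/f.png",np.hstack([cv2.resize(a,(400,400)),cv2.resize(b[:,:160],(400,400))]))
```

```text
[538.79392859 240.21273884  86.        ] [538.20380332 240.16362166  86.11536514]
[538.80291889 240.21675026 140.00536922] [-0.02988307 -0.39549311  0.46425336] 16.8833
```

View pics/f.png

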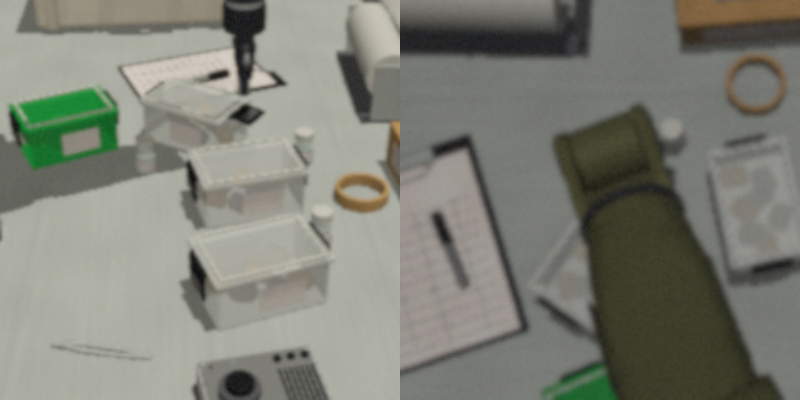

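The fingertips are above the clip and slightly towards the lid. I'll move a few mm outward, between the two estimates, then hold and hand in.

Run:
```python
from h import *
bot.servo_line([543,236,140],speed=30)
bot.dwell(3.5)
print(bot.read_state()["clock"],bot.finish_job())
```

```text
the job is handed in; nothing more can be done
20.8333 None
```

I pressed the call key to about its full travel and let it go. I then held the fingertips roughly 35 mm above the undone clip for over seven seconds and handed the job in at 20.8 s, still pointing there; no verdict came back.

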